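Stand the press punch in the length gauge and press it to its stop

ROBOT

A 7-joint arm with a two-finger parallel gripper is mounted at the origin on the work surface. World frame = base frame: x ahead of the robot, y to its left, z up, the work surface at z = 0. Lengths are in m, angles in rad, forces in N, time in s.
With the tool pointing down it reaches from about 0.425 to 0.975 m from the base axis. Payload 16.7 kg.
Tool frame: the origin (TCP) lies on the centre line of the jaws, within the pads' length; the fingertips stand manip.nose_length ahead of it and the grasp point (between the pads) is the TCP (manip.nose_length is the distance from the TCP to the fingertips, in m); z points along the fingers, y is the line along which they close (so a half turn about z gives the same grasp; the last joint's range is limited). The gripper opens to 85 mm and grips with 20 to 120 N. Pads are 22 mm wide; open, the fingers measure 114 mm over their backs; the gripper's body (76 mm by 85 mm) begins 54 mm behind the grasp point. The pads swing forward as they close: fully open they stand 13 mm farther back than shut.
Start: joints at [-1.415, 0.426, 0.074, 1.606, -0.034, 1.111, -0.067], TCP at [0.203, 0.644, 0.25] pointing down, gripper open.
Joint ranges: [-2.85, 2.85], [-0.5, 2.14], [-1.23, 1.37], [0.21, 2.46], [-1.02, 4.16], [0.16, 2.05], [-2.73, 2.73]. Speed limits (rad/s): [1.89, 1.89, 2.39, 2.39, 3.01, 3.01, 3.01].

INTERFACE

Orientations are given as a rotation vector (axis times angle).
In Python, from cell import manip gives the robot as it stands.
- The arm moves only by the tool arm_command, never from a script. Its argument "targets" is a list of rows, each a list of 7 numbers: the shift along the world's x, y, z normalised to -1 to 1, where 1 is 0.2 m, then the turn, a rotation vector about the world's x, y, z normalised to -1 to 1, where 1 is pi rad, then the opening, from 0 (shut) to 1 (fully open). In form: [[dx, dy, dz, ax, ay, az, grip], ...]. A call has 1 to 10 rows; each row is the pose to reach, as a shift and turn from the pose commanded when the call began, turning the shorter way round; what a row does not reach only later rows make up. A row lasts 1/12 s, in which the tool goes at most 41.7 mm and 7.16 degrees, less where a joint would pass 70% of its speed; a pose out of reach is approached as far as the arm can. A call with a number of a shift or a turn outside -1 to 1 is refused whole. A call with a gripper value outside its range is refused whole. The fingers move at their own pace and stop on an object; the grip force is fixed at half the most. Time passes only in rows, so rows that repeat a pose let the fingers close. It gives the time, the measured TCP pose, the force, the opening and the grip force at its end, in the units of the state.
- manip.get_obs(): the state, without advancing time (a new reading comes with each control period).
- manip.read_camera(name): name is "scene" or "top" or "wrist"; returns (picture, depth): 420x560x3 uint8, red, green, blue; 420x560 float32, m along the optical axis (not along the pixel's ray), 0 where there is no reading.
- manip.calibration(name): a dict with "vfov" (degrees; the focal length in pixels is half the picture's height over the tangent of half this angle, whatever the lens; pixels are square), "cx", "cy" (the principal point, pixels), "R" (3x3) and "t" (3): a world point X has camera coordinates R X + t; the wrist camera has in their place "hand_eye" (4x4, takes a point from camera to tool coordinates, whose origin is the TCP and whose axes are the flange's). Camera axes: x right, y down, z forward; pixel columns grow to the right and rows downward; lengths in m; the calibration is good to about 2 mm. A picture is of the moment at which its call begins: read the wrist's pose just before it. calibration takes no time and is no camera call.
- manip.hand_in(): hands the job in; it is judged then, once.
The state is a dict: "time": time; "joints": joint angles; "qvel": joint speeds; "joint_efforts": joint torques, N m; "ee_pos": TCP position; "ee_rot": TCP orientation; "wrist_force": force on the tool from outside, world axes, zero at the start; "moment": the same for the moment, N m; "gripper_width": finger opening in m; "finger_force": force on a finger pad.
Only numpy, scipy, OpenCV 4.12 (cv2) and the standard library are available. Lean on these libraries where they do the work, as an engineer would, in place of code of your own. Each camera call takes 0.05 s, during which the arm holds its last target. There are 200 camera calls.

TASK

Take the long punch with the wide flat head out of the leaning rack, stand it upright, head up, all the way down in the bore of the length gauge so that it rests on the spring anvil, and let go of it. Then press its head gently straight down against the spring until you feel it come up firmly against the hidden stop, hold it there for a moment without forcing it, and let it spring back up. Leave the punch standing in the gauge, the other two rods in the rack and everything else on the bench where it is.

Things in the scene. Friction and masses are not known exactly. Their poses are not given: they have to be found in the camera images.
- punch: Bright steel rod 142 mm long, about 0.24 kg. Origin: centre of the tip end; z along it to the head. From the tip: 14 mm diameter to z = 12, cone to 17, barrel 20 mm diameter to 112, neck 14 mm, then the flat cylindrical head, 26 mm diameter, z = 126 to 142. Starts tip down in one of the rack's troughs, leaning 35 degrees, head towards the robot; its upper 45 mm stands clear.
- punch_head (a point): centre of the flat top of the punch's head, 142 mm from the tip; axes as the punch.
- rack: Fixed steel rack, base 170 x 200 mm, origin under its centre. Three V troughs at y = -62, 0, 62 mm lean 35 degrees (0.61 rad) from vertical, tops towards its -x. Rods stand on their tips at x = 40, z = 30 mm and lie on the trough from 28 to 96 mm along their length; draw them out along their own axis or lift them off on the +x side.
- pin: plain steel rod without a head, 150 mm long, 20 mm diameter, in another trough: stays there. Origin at its lower end, z along it.
- short_punch: shorter steel punch, 118 mm long, 20 mm barrel, with a 24 mm head that ends in a cone, in the remaining trough: stays there. Origin at its lower end, z along it.
- gauge: Fixed length gauge: white base 180 x 100 x 15 mm (x from -55 to 125), origin under the bore. On it a steel block 54 x 54 mm, z = 15 to 92, with a vertical bore 21.5 mm in diameter (2 mm chamfer). A dial, 52 mm across, top at z = 90, stands 95 mm from the bore at its +x. More than 35 N between punch and gauge overloads it.
- gauge_bore (a point): centre of the bore's mouth, on the top of the block, 92 mm above the gauge's underside; z up. The anvil's top lies 54 mm below it at rest, so the head of a seated punch stands 88 mm above it.
- anvil (a joint): travel of the spring anvil in the bore, m: 0 at rest (up), growing downwards. The spring starts to give at 4.5 N and pushes with at most 10.5 N. The hard stop is adjustable: it may lie anywhere from 6 to 16 mm down and cannot be seen; on it the force rises steeply. Firm on the stop means a steady push of about 14 to 25 N on the head, not a mere touch.
- caliper: digital caliper lying flat, 150 mm long, bystander.
- pen: black pen lying flat, 135 mm long, bystander.
- jar: amber jar, 56 mm across, 70 mm high, bystander.
- flask: white bottle, 50 mm across, 100 mm high, bystander.
Mind the look-alikes: they are no part of the job. What is shaped like the punch but brown or pink is not meant.

How it is judged:
On the way, in this order (a step that is already met when the one before it is completed fails the run):
1. the punch stands upright, tip down, in the gauge's bore on the raised anvil, let go (horizontal distance between punch and gauge_bore below 0.004 m and angle between punch's own z axis and vertical below 0.08 rad and z of punch in the frame of gauge_bore below -0.048 m and height (world z) of punch_head above 0.15 m and contact force between the fingers and punch below 0.1 N and value of joint anvil below 0.003 m), for 0.2 s.
2. the fingers press the punch down firmly on the hidden stop (over 13 N on the gauge) for 0.1 s (contact force between punch and gauge above 13 N and value of joint anvil above 0.005 m and contact force between the fingers and punch above 5 N and angle between punch's own z axis and vertical below 0.08 rad), for 0.1 s.
At the end, for the whole second after the job is handed in: The punch stands head up in the bore: tip within 4 mm of the bore's axis and at least 48 mm below the mouth, within 0.08 rad of vertical, at rest, let go, the anvil sprung back to within 3 mm of its top; the pin and the short punch are within 20 mm of where they were in the rack (all of step 1 and linear speed of punch below 0.02 m/s and distance of each of pin, short_punch from where it was at the start of the episode below 0.02 m); the robot touches nothing.
It fails at once if the punch is pushed against the gauge with more than 35 N (contact force between punch and gauge above 35 N).
It fails at once if another rod is taken out of the rack (moved over 40 mm) (distance of any of pin, short_punch from where it was at the start of the episode above 0.04 m).
It fails at once if a bystander is shifted by more than 40 mm (distance of any of caliper, pen, jar, flask from where it was at the start of the episode above 0.04 m).
It also fails if it takes over 67 s, if anything falls off the work surface, if the arm or the gripper's body presses on something with over 40 N, if the wrist force passes 120 N, or if a joint passes its speed limit or range.

## Working session

There is one attempt and no reset: what is moved stays moved. The work goes in short steps, Python scripts to look and compute and a tool call to move; the robot and the scene stay as the last step left them, time stands still between calls to the robot, and variables do not carry over. Pictures are saved under pics/ and viewed, at most 10 in all, crops included, and the job is handed in when it is done.

Besides the shell and the picture viewer there is one more tool, called by a JSON object that holds its "op" and its "data", one argument or row to a line. arm_command: Moves the arm, as the interface text tells. Its arguments: {"type":"object","properties":{"targets":{"type":"array","items":{"type":"array","items":{"type":"number"}}}},"required":["targets"]}

```bash
mkdir -p pics; ls
cat > h.py <<'E'
import numpy as np, cv2
from cell import manip
from scipy.spatial.transform import Rotation as Ro
def cam(n):
    o=manip.get_obs(); im,d=manip.read_camera(n); c=manip.calibration(n)
    f=im.shape[0]/2/np.tan(np.radians(c["vfov"])/2)
    if "R" in c: R=np.array(c["R"]).T; p=-R@np.array(c["t"])
    else:
        H=np.array(c["hand_eye"]); Rt=Ro.from_rotvec(o["ee_rot"]).as_matrix(); R=Rt@H[:3,:3]; p=Rt@H[:3,3]+o["ee_pos"]
    h,w=d.shape; u,v=np.meshgrid(np.arange(w),np.arange(h))
    P=np.stack([(u-c["cx"])/f,(v-c["cy"])/f,np.ones_like(d)],-1)@R.T   # ray dirs, world, unit depth
    X=P*d[...,None]+p; X[d==0]=np.nan
    return im,d,X,P,p
def save(n,im,s=1): cv2.imwrite("pics/"+n,cv2.cvtColor(cv2.resize(im,None,fx=s,fy=s),cv2.COLOR_RGB2BGR))
E
python3 - <<'E'
from h import *
o=manip.get_obs(); print({k:np.round(v,3) for k,v in o.items()}, manip.nose_length)
a=[cam(n) for n in("scene","top")]
for n,x in zip(("scene","top"),a):
    save(n+"0.png",x[0],1.4); np.savez(n+"0.npz",im=x[0],X=x[2],P=x[3],p=x[4]); print(n,x[4],(x[1]==0).mean())
E
```

```text
pics
{'time': np.float64(0.0), 'joints': array([-1.414,  0.427,  0.074,  1.607, -0.034,  1.111, -0.067]), 'qvel': array([-0.001,  0.001, -0.   ,  0.   ,  0.   , -0.   ,  0.001]), 'joint_efforts': array([-1.0000e-03, -9.4984e+01,  3.7610e+00, -4.6350e+01,  1.9000e-02,
        1.0000e-02,  0.0000e+00]), 'ee_pos': array([0.203, 0.643, 0.25 ]), 'ee_rot': array([-4.780e-01, -3.105e+00,  2.000e-03]), 'wrist_force': array([-0.503,  0.262,  0.096]), 'moment': array([-0.037,  0.057, -0.026]), 'finger_force': np.float64(0.0), 'gripper_width': np.float64(0.086)} 0.019
scene [ 1.01322561 -0.29174837  0.902481  ] 0.003864795918367347
top [ 0.22318108 -0.00280465  1.23238767] 0.004009353741496599
```

View pics/scene0.png

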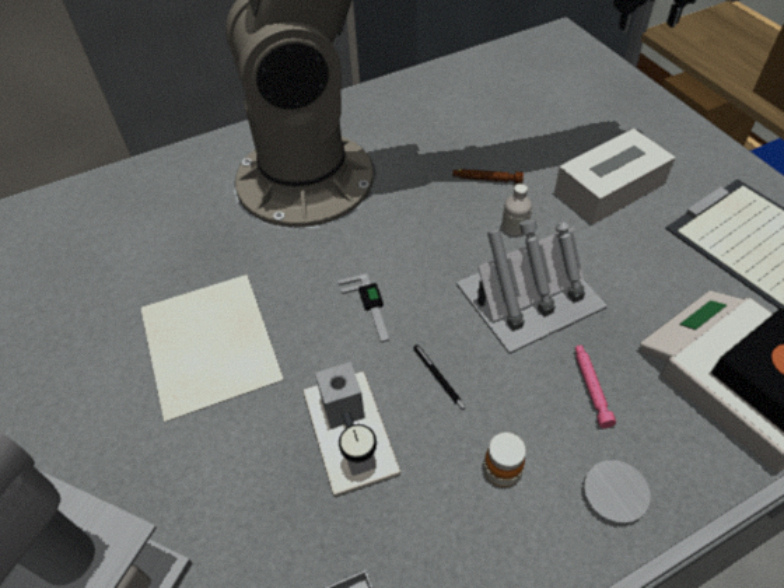

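View pics/top0.png

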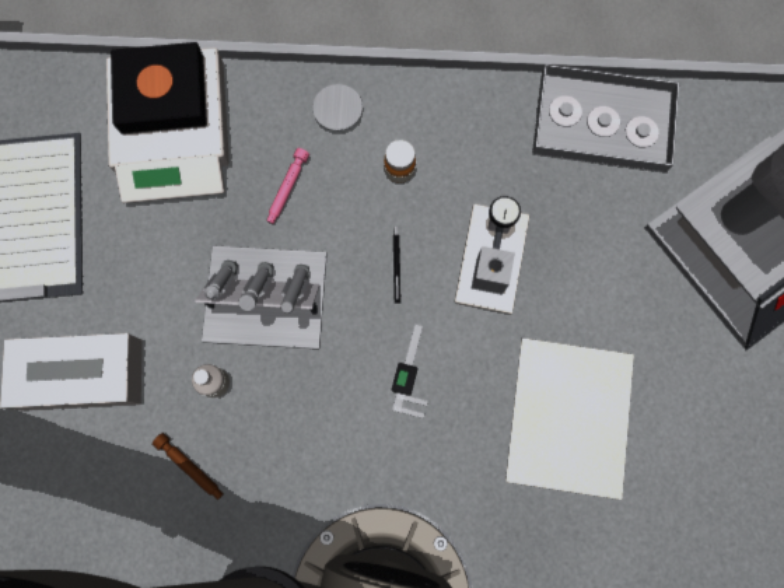

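The scene view shows the rack near (530,285) with the headed rod in the middle trough. The gauge block's bore is near (338,382). In the top view the rack is at (265,297) and the bore at (495,265). The brown and pink punches are decoys.

Run:
```python
from h import *
T=np.load("top0.npz"); S=np.load("scene0.npz")
for n,D in(("top",T),("scene",S)):
    X=D["X"];z=X[...,2]
    print(n,"table z",np.nanmedian(z[(abs(X[...,0]-.45)<.1)&(abs(X[...,1]-.05)<.1)]))
    # gauge block top
    m=(abs(z-.092)<.004)&(X[...,1]<-.05)&(X[...,1]>-.3)&(X[...,0]<.75)&(X[...,0]>.35)
    k,l,st,c=cv2.connectedComponentsWithStats(m.astype(np.uint8))
    for i in range(1,k):
        if st[i,4]>60:
            q=X[l==i]; print("z.092 comp",st[i],q.mean(0).round(4),cv2.minAreaRect(q[:,:2].astype(np.float32)*1000))
    # rods above .08 in rack region
    m=(z>.06)&(z<.2)&(X[...,1]>.1)&(X[...,1]<.42)&(X[...,0]>.3)&(X[...,0]<.6)
    q=X[m]; print("rack pts",len(q),q.min(0),q.max(0))
im=T["im"]; cv2.imwrite("pics/c1.png",np.hstack([cv2.resize(im[165:260,135:240,::-1],None,fx=4,fy=4,interpolation=2),cv2.resize(S["im"][150:245,320:440,::-1],None,fx=3.2,fy=4,interpolation=2)[:, :384]]))
```

```text
top table z -0.00016614799192637975
z.092 comp [350 140  22  22 194] [ 0.6222 -0.1732  0.0898] ((622.4417114257812, -173.4342041015625), (47.41289520263672, 48.62322998046875), 49.67504119873047)
z.092 comp [340 176  28  28 460] [ 0.5285 -0.1576  0.0914] ((528.7603149414062, -157.69830322265625), (54.96637725830078, 54.96607208251953), 81.98894500732422)
rack pts 1824 [0.30003607 0.13087461 0.06001227] [0.50939661 0.41985451 0.15832355]
scene table z 0.0021318928243312385
z.092 comp [225 259  33  31 583] [ 0.5306 -0.1586  0.0931] ((529.6441040039062, -158.1056365966797), (54.1248779296875, 55.580223083496094), 81.09622955322266)
z.092 comp [242 303  27  25 519] [ 0.6238 -0.173   0.0908] ((623.1532592773438, -172.62100219726562), (49.380645751953125, 49.969242095947266), 63.375980377197266)
rack pts 2593 [0.30054182 0.12955536 0.06000211] [0.51407648 0.41951902 0.16099907]
```

View pics/c1.png

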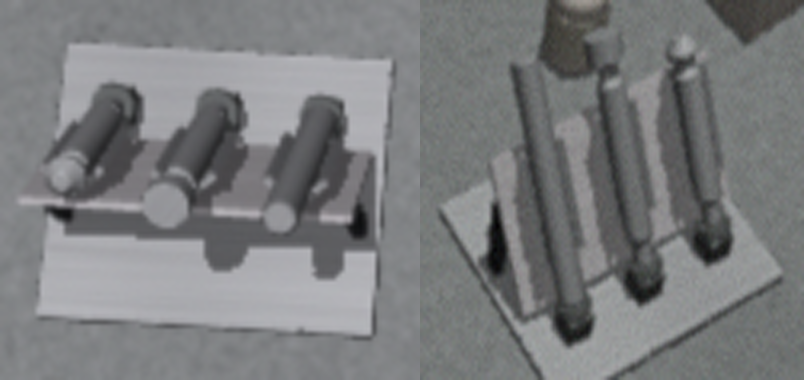

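Run:
```python
from h import *
T=np.load("top0.npz"); S=np.load("scene0.npz")
X=T["X"];z=X[...,2]
# rack base: low plate
m=(z>.004)&(z<.03)&(X[...,1]>.1)&(X[...,1]<.42)&(X[...,0]>.3)&(X[...,0]<.62)
k,l,st,c=cv2.connectedComponentsWithStats(m.astype(np.uint8))
for i in range(1,k):
    if st[i,4]>100:
        q=X[l==i]; print(st[i],np.median(q[:,2]),cv2.minAreaRect(q[:,:2].astype(np.float32)*1000))
for n,D in(("top",T),("scene",S)):
    X=D["X"]; q=X[(X[...,2]>.128)&(X[...,1]>.13)&(X[...,1]<.36)&(X[...,0]>.36)&(X[...,0]<.5)]
    print(n,len(q)); 
    k,l,st,c=cv2.connectedComponentsWithStats(((X[...,2]>.118)&(X[...,2]<.2)&(X[...,1]>.1)&(X[...,1]<.36)&(X[...,0]>.36)&(X[...,0]<.55)).astype(np.uint8))
    for i in range(1,k):
        if st[i,4]>15: q=X[l==i]; print(st[i],q.mean(0).round(4),q.min(0).round(4),q.max(0).round(4))
# bright head disc top view, plane z=.030+.142*cos35=.1463
im=T["im"][...,1].astype(int); print(im[210:224,168:188])
P=T["P"];p=T["p"]; r=P[216,177]; print("head centre on plane", p+r*(.1463-p[2])/r[2], T["X"][216,177])
```

```text
[ 144  174   90   75 3604] 0.00759592263800668 ((477.7593994140625, 221.8211669921875), (206.7933807373047, 173.4916534423828), 88.3800277709961)
top 271
[146 204  11  10  84] [0.4569 0.2852 0.1244] [0.4471 0.2744 0.1183] [0.4668 0.297  0.1317]
[170 205  14  17 165] [0.4443 0.2229 0.1417] [0.4278 0.2113 0.118 ] [0.4683 0.2375 0.1552]
[201 206  12  18 138] [0.4442 0.1608 0.1435] [0.4251 0.152  0.1181] [0.469  0.1711 0.1583]
scene 312
[371 157  14  21 185] [0.4515 0.2208 0.1378] [0.4267 0.2103 0.1182] [0.4701 0.2357 0.1566]
[397 158  10  10  65] [0.4602 0.2823 0.1257] [0.4492 0.2734 0.1183] [0.4681 0.2962 0.1319]
[348 163  14  25 206] [0.4501 0.1591 0.1397] [0.4277 0.1511 0.1181] [0.4696 0.1707 0.161 ]
[[120 120 119 119 104 102 107 112 113 106  98  90  83  84 105  99  65 115
  138 134]
 [121 121 120 117 107 130 139 149 149 136 123 104  83  75  79 110  84 128
  121  87]
 [120 120 120 121 135 148 151 151 151 147 144 140 100  72  65  67  85  90
   78  71]
 [122 122 120 143 151 152 150 150 149 149 150 151 140  86  60  59  76  71
   70  71]
 [125 122 111 148 152 150 150 149 149 150 151 151 
[... 191 characters left out ...]
83
   82  88]
 [153 151 140 148 148 147 148 148 150 149 147 149 150 144  87 103 109 109
  108 111]
 [ 99  99 103 138 147 148 148 150 150 147 150 148 147 140  96  99 103 104
  104 109]
 [ 89  88  89 101 140 148 149 149 147 148 150 147 140 122  94  90  90  90
   90  92]
 [ 90  89  90  94 113 139 144 148 149 151 148 137 118  97  89  89  89  90
   89  89]
 [ 90  90  91  90  93 100 120 138 145 145 137 108  94  91  90  90  91  92
   91  92]
 [ 93  91  91  91  91  91  93  97  99  98  96  92  90  89  90  89  90  90
   90  90]
 [111  96  93  91  92  91  92  93  93  92  92  92  93  93  93  92  92  91
   90  89]]
head centre on plane [0.43801683 0.2221093  0.1463    ] [0.4390433  0.22318392 0.14111076]
```

```bash
cat >> h.py <<'E'
def obs(): 
    o=manip.get_obs(); print("t",round(float(o["time"]),2),"p",np.round(o["ee_pos"],4),"F",np.round(o["wrist_force"],1),"w",round(float(o["gripper_width"]),4),"ff",round(float(o["finger_force"]),1)); return o
def frame(z,y):
    z=np.array(z,float);z/=np.linalg.norm(z);y=np.array(y,float);y-=z*(y@z);y/=np.linalg.norm(y); return np.stack([np.cross(y,z),y,z],1)
def rel(p,R,p0=None,R0=None):
    o=manip.get_obs(); p0=o["ee_pos"] if p0 is None else p0; R0=Ro.from_rotvec(o["ee_rot"]).as_matrix() if R0 is None else R0
    print("shift",((np.array(p)-p0)/.2).round(4),"turn",(Ro.from_matrix(R@R0.T).as_rotvec()/np.pi).round(4))
def lean(deg,yaw): # tool leaning with the rack, closing along rack y
    a=np.radians(deg);c,s=np.cos(np.radians(yaw)),np.sin(np.radians(yaw))
    return frame([np.sin(a)*c,np.sin(a)*s,-np.cos(a)],[-s,c,0])
E
python3 - <<'E'
from h import *
obs()
for d in(0,20,35): rel([.385,.2245,.2217],lean(d,-2.3))
print(manip.calibration("wrist")["hand_eye"])
E
```

```text
t 0.1 p [0.2032 0.6433 0.2497] F [ 0.4  0.5 -0.6] w 0.0854 ff 0.0
shift [ 0.9092 -2.0941 -0.1398] turn [ 0.0004 -0.      0.0846]
shift [ 0.9092 -2.0941 -0.1398] turn [-0.0188 -0.1098  0.0838]
shift [ 0.9092 -2.0941 -0.1398] turn [-0.0332 -0.1921  0.082 ]
[[-2.32550795e-04 -9.44418630e-01 -3.28745185e-01  8.45146814e-02]
 [ 9.99999959e-01 -1.64147368e-04 -2.35826884e-04 -2.51659497e-04]
 [ 1.68756646e-04 -3.28745227e-01  9.44418629e-01 -1.22741750e-01]
 [ 0.00000000e+00  0.00000000e+00  0.00000000e+00  1.00000000e+00]]
```

{"op": "arm_command", "data": {
  "targets": [
    [0.5,-1,0.2,0,0,0.08,0.53],
    [0.5,-1,0.2,0,0,0.08,0.53],
    [0.5,-1,0.2,0,0,0.08,0.53],
    [0.5,-1,0.2,0,0,0.08,0.53],
    [0.5,-1,0.2,0,0,0.08,0.53],
    [0.5,-1,0.2,0,0,0.08,0.53],
    [0.5,-1,0.2,0,0,0.08,0.53],
    [0.5,-1,0.2,0,0,0.08,0.53]
  ]
}}

```text
time: 0.77
ee_pos: [0.3038, 0.4428, 0.2907]
ee_rot: [0.089, 3.14, 0.001]
wrist_force: [-0.7, 0.3, -0.6]
gripper_width: 0.0454
finger_force: 0.0
```

{"op": "arm_command", "data": {
  "targets": [
    [0.4,-1,0,0,0,0,0.53],
    [0.4,-1,0,0,0,0,0.53],
    [0.4,-1,0,0,0,0,0.53],
    [0.4,-1,0,-0.008,-0.194,0,0.53],
    [0.4,-1,-0.15,-0.008,-0.194,0,0.53],
    [0.4,-1,-0.15,-0.008,-0.194,0,0.53],
    [0.4,-1,-0.15,-0.008,-0.194,0,0.53],
    [0.4,-1,-0.15,-0.008,-0.194,0,0.53],
    [0.4,-1,-0.15,-0.008,-0.194,0,0.53],
    [0.4,-1,-0.15,-0.008,-0.194,0,0.53]
  ]
}}

```text
time: 1.6
ee_pos: [0.3816, 0.2447, 0.2594]
ee_rot: [0.063, 2.529, -0.011]
wrist_force: [0.0, 0.5, 0.0]
gripper_width: 0.0456
finger_force: 0.0
```

Run:
```python
from h import *
o=obs(); print(o["joints"].round(3)); R=Ro.from_rotvec(o["ee_rot"]).as_matrix(); print(R.round(3)); rel([.385,.2245,.2217],lean(35,-2.3))
im,d,X,P,p=cam("wrist"); save("w1.png",im); np.savez("w1.npz",im=im,X=X,P=P,p=p)
```

```text
t 1.6 p [0.3816 0.2447 0.2594] F [0.  0.5 0. ] w 0.0456 ff 0.0
[-1.071 -0.121 -0.033  2.379  0.821  0.789 -0.151]
[[-0.818  0.048  0.574]
 [ 0.043  0.999 -0.022]
 [-0.574  0.006 -0.819]]
shift [ 0.0168 -0.1008 -0.1885] turn [-0.002   0.0004  0.0024]
```

View pics/w1.png

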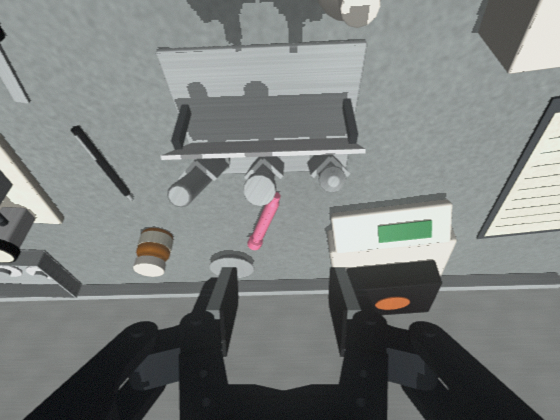

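The wrist view shows the three rod ends at (180,195) pin, (260,190) punch with wide head, and (333,178) short punch.

Run:
```python
from h import *
D=np.load("w1.npz"); im=D["im"];X=D["X"];P=D["P"];p=D["p"]
u=-lean(35,-2.3)[:,2]
g=im[...,1].astype(np.uint8)
print(g[190,235:290], np.round(X[190,260],4))
m=np.zeros(g.shape,np.uint8); m[165:215,235:290]=(g[165:215,235:290]>g[190,260]-14)
k,l,st,c=cv2.connectedComponentsWithStats(m); i=l[190,260]; print(st[i],c[i])
q=X[l==i]; q=q[np.isfinite(q[:,0])]
c0=np.median(q,0); q=q[np.linalg.norm(q-c0,axis=1)<.016]; n=np.linalg.svd(q-q.mean(0))[2][2]
print(len(q),q.mean(0).round(4),"normal",n.round(3),"u",u.round(3),cv2.minEnclosingCircle((q@lean(35,-2.3)[:,:2]).astype(np.float32)*1000))
cc=c[i]; r=P[int(round(cc[1])),int(round(cc[0]))]; print("ray on head plane z .1463",p+r*(.1463-p[2])/r[2])
```

```text
[149 151 152 152 150 149 151 152 156 178 189 192 194 196 196 197 197 195
 192 198 200 198 199 199 199 196 195 196 196 195 195 196 196 195 195 199
 201 200 199 177 140 132 145 149 152 151 153 151 154 154 149 147 148 146
 150] [0.4376 0.224  0.145 ]
[245 176  30  30 694] [259.0259366  190.31556196]
690 [0.4374 0.2233 0.1456] normal [ 0.572 -0.001 -0.82 ] u [-0.573  0.023  0.819] ((-434.3008728027344, 240.3311309814453), 12.261035919189453)
ray on head plane z .1463 [0.43601674 0.22339273 0.1463    ]
```

{"op": "arm_command", "data": {
  "targets": [
    [0.071,-0.1,-0.272,0,0,0.002,0.53],
    [0.071,-0.1,-0.272,0,0,0.002,0.53],
    [0.071,-0.1,-0.272,0,0,0.002,0.53],
    [0.071,-0.1,-0.272,0,0,0.002,0.53]
  ]
}}

```text
time: 1.98
ee_pos: [0.3978, 0.2236, 0.2057]
ee_rot: [0.062, 2.533, -0.012]
wrist_force: [0.2, 1.0, -0.2]
gripper_width: 0.0452
finger_force: 0.0
```

Run:
```python
from h import *
obs(); rel([.4416,.2229,.1395],lean(35,-2.3))
```

```text
t 1.98 p [0.3978 0.2236 0.2057] F [ 0.2  1.  -0.2] w 0.0452 ff 0.0
shift [ 0.2192 -0.0035 -0.3311] turn [-0.0019 -0.0008  0.0023]
```

{"op": "arm_command", "data": {
  "targets": [
    [0.11,-0.002,-0.165,0,0,0,0.53],
    [0.165,-0.003,-0.25,0,0,0,0.53],
    [0.219,-0.004,-0.331,0,0,0,0.53],
    [0.219,-0.004,-0.331,0,0,0,0.53],
    [0.219,-0.004,-0.331,0,0,0,0.53]
  ]
}}

```text
time: 2.4
ee_pos: [0.4419, 0.2235, 0.1404]
ee_rot: [0.062, 2.53, -0.01]
wrist_force: [-0.4, -0.6, -0.5]
gripper_width: 0.0453
finger_force: 0.0
```

{"op": "arm_command", "data": {
  "targets": [
    [0,0,0,0,0,0,0.2],
    [0,0,0,0,0,0,0.1],
    [0,0,0,0,0,0,0],
    [0,0,0,0,0,0,0],
    [0,0,0,0,0,0,0],
    [0,0,0,0,0,0,0],
    [0,0,0,0,0,0,0]
  ]
}}

```text
time: 2.98
ee_pos: [0.4412, 0.2237, 0.1413]
ee_rot: [0.061, 2.529, -0.006]
wrist_force: [-5.4, -1.3, 8.1]
gripper_width: 0.0237
finger_force: 58.2
```

Run:
```python
from h import *
obs(); rel([.4416,.2229,.1395],lean(35,-2.3))
im,d,X,P,p=cam("wrist"); save("w2.png",im)
```

```text
t 2.98 p [0.4412 0.2237 0.1413] F [-5.4 -1.3  8.1] w 0.0237 ff 58.2
shift [ 0.0019 -0.0039 -0.0091] turn [-0.003   0.0004  0.0016]
```

View pics/w2.png

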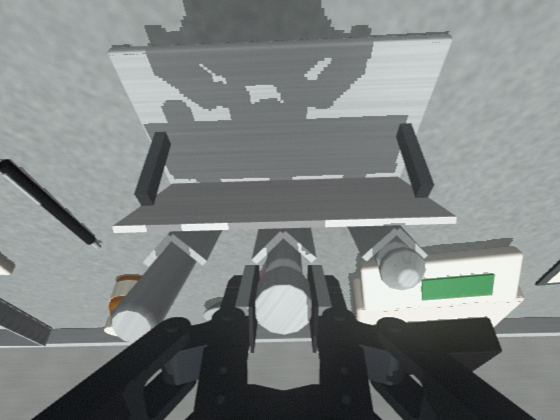

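The punch's head is held between the pads at (282,305), and the tool axis runs along the rod. I'm drawing it out now.

{"op": "arm_command", "data": {
  "targets": [
    [-0.03,0.001,0.041,0,0,0,0],
    [-0.06,0.002,0.082,0,0,0,0],
    [-0.115,0.005,0.164,0,0,0,0],
    [-0.115,0.005,0.25,0,0,0,0],
    [-0.1,0.005,0.35,0,0,0,0],
    [-0.05,0.005,0.5,0,0,0,0],
    [0,0.005,0.66,0,0,0,0],
    [0,0.005,0.75,0,0,0,0],
    [0,0.005,0.75,0,0,0,0]
  ]
}}

```text
time: 3.78
ee_pos: [0.4417, 0.2251, 0.2947]
ee_rot: [0.063, 2.527, -0.001]
wrist_force: [1.7, 0.8, -2.4]
gripper_width: 0.0236
finger_force: 59.9
```

Run:
```python
from h import *
obs(); rel([.52,-.05,.30],lean(0,0))
im,d,X,P,p=cam("wrist"); save("w3.png",im)
```

```text
t 3.78 p [0.4417 0.2251 0.2947] F [ 1.7  0.8 -2.4] w 0.0236 ff 59.9
shift [ 0.3915 -1.3755  0.0265] turn [1.000e-04 1.953e-01 1.540e-02]
```

View pics/w3.png

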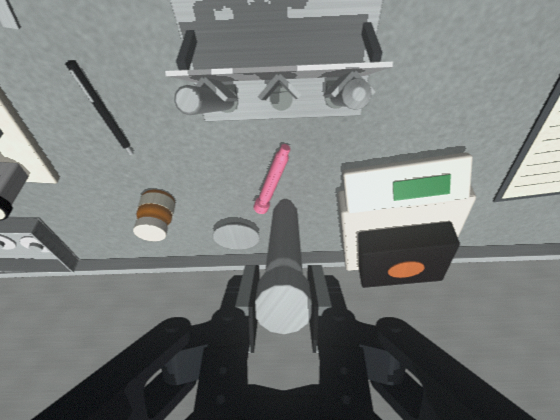

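The punch is held and its tip points down at (285,205). The pin and short punch are still in their troughs. I'm turning it upright and carrying it to the gauge.

{"op": "arm_command", "data": {
  "targets": [
    [0.2,-0.2,0.1,0,0.04,0.003,0],
    [0.3,-0.4,0.1,0,0.08,0.006,0],
    [0.435,-0.55,0.1,0,0.12,0.01,0],
    [0.435,-0.7,0.1,0,0.16,0.0125,0],
    [0.435,-0.85,0.1,0,0.195,0.0155,0],
    [0.435,-1,0.1,0,0.195,0.0155,0],
    [0.435,-1,0.1,0,0.195,0.0155,0]
  ]
}}

```text
time: 4.42
ee_pos: [0.5157, 0.0661, 0.3057]
ee_rot: [0.005, 3.072, -0.023]
wrist_force: [0.7, 0.2, -3.5]
gripper_width: 0.0239
finger_force: 59.8
```

{"op": "arm_command", "data": {
  "targets": [
    [0,-0.2,0,0,0,0,0],
    [0,-0.4,0,0,0,0,0],
    [0,-0.55,0,0,0,0,0],
    [0,-0.65,0,0,0,0,0],
    [0,-0.65,0,0,0,0,0]
  ]
}}

```text
time: 4.83
ee_pos: [0.5155, -0.0684, 0.305]
ee_rot: [0.019, 3.069, -0.03]
wrist_force: [0.1, -0.2, -3.3]
gripper_width: 0.0241
finger_force: 59.9
```

Run:
```python
from h import *
o=obs(); print(Ro.from_rotvec(o["ee_rot"]).as_matrix().round(4))
for n in("scene","wrist","top"):
    im,d,X,P,p=cam(n); np.savez(n+"4.npz",im=im,X=X,P=P,p=p); save(n+"4.png",im)
    if n!="wrist":
        c=manip.calibration(n); print(n,im.shape)
cv2.imwrite("pics/c4.png",np.hstack([cv2.imread("pics/wrist4.png")[:,:],cv2.imread("pics/scene4.png")[150:390,140:320].repeat(1,0)][:1]))
S=np.load("scene4.npz"); X=S["X"]; t=o["ee_pos"]
m=(abs(X[...,0]-t[0])<.03)&(abs(X[...,1]-t[1])<.03)&(X[...,2]>.17)&(X[...,2]<.30)
q=X[m]; 
for z in np.arange(.17,.3,.01):
    s=q[abs(q[:,2]-z)<.005]
    if len(s)>3: print(round(z,3),len(s),s.mean(0).round(4),s.min(0).round(4)[:2],s.max(0).round(4)[:2])
```

```text
t 4.83 p [ 0.5155 -0.0684  0.305 ] F [ 0.1 -0.2 -3.3] w 0.0241 ff 59.9
[[-0.9973  0.013   0.0718]
 [ 0.0116  0.9997 -0.0197]
 [-0.072  -0.0188 -0.9972]]
scene (420, 560, 3)
top (420, 560, 3)
0.17 7 [ 0.5287 -0.0696  0.1736] [ 0.5247 -0.0753] [ 0.5308 -0.0639]
0.18 20 [ 0.529  -0.0709  0.1796] [ 0.5252 -0.0754] [ 0.5318 -0.0638]
0.19 26 [ 0.5296 -0.0714  0.192 ] [ 0.5199 -0.0785] [ 0.533  -0.0619]
0.2 33 [ 0.5288 -0.072   0.1999] [ 0.5193 -0.0784] [ 0.5325 -0.061 ]
0.21 37 [ 0.5288 -0.071   0.2097] [ 0.5211 -0.0785] [ 0.5326 -0.0605]
0.22 40 [ 0.5275 -0.0719  0.2204] [ 0.5171 -0.0785] [ 0.532  -0.0615]
0.23 40 [ 0.5274 -0.0705  0.2301] [ 0.5188 -0.0784] [ 0.5312 -0.0603]
0.24 42 [ 0.5261 -0.0718  0.2403] [ 0.5175 -0.0784] [ 0.5312 -0.0597]
0.25 40 [ 0.5257 -0.0712  0.2505] [ 0.517  -0.0784] [ 0.5305 -0.0617]
0.26 45 [ 0.525  -0.0711  0.2605] [ 0.5134 -0.0781] [ 0.5294 -0.0599]
0.27 42 [ 0.5237 -0.0716  0.2699] [ 0.5141 -0.0786] [ 0.5283 -0.0592]
0.28 52 [ 0.5237 -0.069   0.2805] [ 0.5137 -0.0779] [ 0.5287 -0.0588]
0.29 44 [ 0.5228 -0.0693  0.2891] [ 0.5141 -0.0868] [ 0.5281 -0.0507]
```

View pics/wrist4.png

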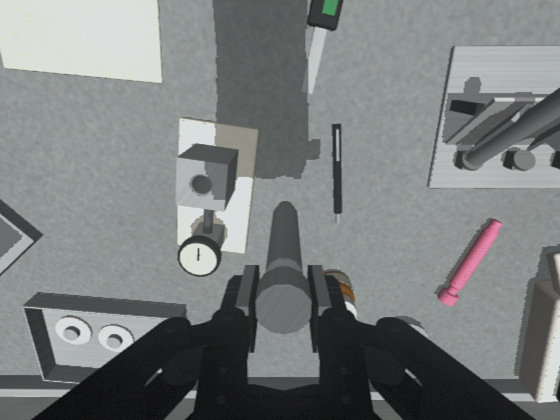

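The wrist view shows the bore at (203,185) on the block, and the punch hanging with its tip at (287,205). The tool is still tilted about 4°. I'm levelling it and centring over the bore.

Run:
```python
from h import *
rel([.529,-.158,.26],lean(0,-.7))
D=np.load("wrist4.npz"); im=D["im"];X=D["X"];P=D["P"];p=D["p"]
g=im.mean(2); print(g[172:200,186:222].astype(int))
t=X[150:210,175:242]; mm=abs(t[...,2]-.092)<.006; q=t[mm]; print(len(q),np.median(q,0),cv2.minAreaRect(q[:,:2].astype(np.float32)*1000))
```

```text
shift [ 0.064  -0.4729 -0.2257] turn [ 0.0059  0.023  -0.0018]
[[180 182 179 ... 112 114 112]
 [183 180 181 ... 112 111 114]
 [182 181 180 ... 112 113 112]
 ...
 [180 178 179 ... 114 117 117]
 [178 180 176 ... 113 112 115]
 [179 178 174 ... 127 125 124]]
2203 [ 0.52758073 -0.15975252  0.09112912] ((530.0471801757812, -159.71197509765625), (54.44304275512695, 55.294593811035156), 81.08118438720703)
```

{"op": "arm_command", "data": {
  "targets": [
    [0.03,-0.2,0,0.006,0.023,-0.002,0],
    [0.066,-0.35,-0.05,0.006,0.023,-0.002,0],
    [0.066,-0.475,-0.1,0.006,0.023,-0.002,0],
    [0.066,-0.475,-0.15,0.006,0.023,-0.002,0],
    [0.066,-0.475,-0.175,0.006,0.023,-0.002,0],
    [0.066,-0.475,-0.175,0.006,0.023,-0.002,0],
    [0.066,-0.475,-0.175,0.006,0.023,-0.002,0]
  ]
}}

```text
time: 5.57
ee_pos: [0.5302, -0.1575, 0.2708]
ee_rot: [0.017, 3.141, 0.001]
wrist_force: [0.0, 0.4, -2.9]
gripper_width: 0.024
finger_force: 60.2
```

```bash
cat > m.py <<'E'
from h import *
o=obs(); print(Ro.from_rotvec(o["ee_rot"]).as_matrix().round(4)); t=o["ee_pos"]
for n in("scene","top"):
    im,d,X,P,p=cam(n)
    m=(abs(X[...,0]-t[0])<.03)&(abs(X[...,1]-t[1])<.03)
    # surface point -> axis: push 10 mm along the horizontal viewing direction
    q=X[m]; v=q-p; v[:,2]=0; v/=np.linalg.norm(v,axis=1)[:,None]
    pts=[]
    for z in np.arange(t[2]-.115,t[2]-.024,.006):
        s=q[abs(q[:,2]-z)<.003]
        if len(s)<5: continue
        c,s0=v[0],np.array([-v[0][1],v[0][0],0])
        lat=s@s0; near=np.percentile(s@c,10)
        pts.append([z,(lat.min()+lat.max())/2,near+.010])
    pts=np.array(pts); 
    if len(pts)<3: continue
    a=np.polyfit(pts[:,0],pts[:,1:],1); B=np.stack([s0,c])[:,:2]
    for nm,z in(("tip",t[2]-.134),("head",t[2]+.008)): print(n,nm,((a[0]*z+a[1])@B).round(4))
    print(" slope xy",(a[0]@B).round(4))
    q=X[(abs(X[...,2]-.092)<.005)&(abs(X[...,0]-.529)<.04)&(abs(X[...,1]+.158)<.04)]
    print(n,"block",len(q),cv2.minAreaRect(q[:,:2].astype(np.float32)*1000))
    np.savez(n+"5.npz",im=im,X=X,P=P,p=p); save(n+"5.png",im)
E
python3 m.py
```

```text
t 5.57 p [ 0.5302 -0.1575  0.2708] F [ 0.   0.4 -2.9] w 0.024 ff 60.2
[[-9.999e-01  1.110e-02  6.000e-04]
 [ 1.110e-02  9.999e-01  7.000e-04]
 [-6.000e-04  7.000e-04 -1.000e+00]]
scene tip [ 0.5293 -0.1553]
scene head [ 0.5295 -0.157 ]
 slope xy [ 0.0012 -0.0119]
scene block 592 ((529.3610229492188, -158.19772338867188), (53.99171447753906, 57.3903923034668), 81.4088134765625)
```

{"op": "arm_command", "data": {
  "targets": [
    [0,-0.0075,-0.09,0,0,0,0],
    [0,-0.0075,-0.17,0,0,0,0],
    [0,-0.0075,-0.17,0,0,0,0],
    [0,-0.0075,-0.17,0,0,0,0]
  ]
}}

```text
time: 6.0
ee_pos: [0.53, -0.1602, 0.2373]
ee_rot: [0.02, 3.141, 0.0]
wrist_force: [0.2, -0.6, -2.3]
gripper_width: 0.024
finger_force: 60.2
```

```bash
python3 m.py
python3 - <<'E'
import cv2,numpy as np
from h import *
a=np.load("scene5.npz")["im"][215:295,205:285,::-1]; 
im,d,X,P,p=cam("wrist"); b=im[100:350,130:430,::-1]
cv2.imwrite("pics/c6.png",np.hstack([cv2.resize(a,(400,400),interpolation=2),cv2.resize(b,(400,333))[:333] if 0 else cv2.resize(b,(400,400))]))
E
```

```text
t 6.0 p [ 0.53   -0.1602  0.2373] F [ 0.2 -0.6 -2.3] w 0.024 ff 60.2
[[-9.999e-01  1.270e-02  8.000e-04]
 [ 1.270e-02  9.999e-01  3.000e-04]
 [-8.000e-04  3.000e-04 -1.000e+00]]
scene tip [ 0.5291 -0.158 ]
scene head [ 0.5291 -0.1595]
 slope xy [-0.0005 -0.0106]
scene block 522 ((529.451171875, -157.9835968017578), (54.32976150512695, 55.32843780517578), 80.9617691040039)
```

View pics/c6.png

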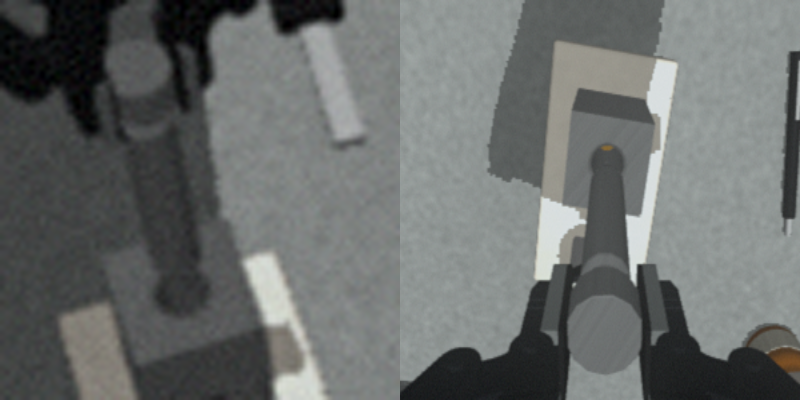

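The scene crop (left) shows the tip over the bore at about (182,292). In the wrist crop (right) the tip is over the dark bore at (606,155), so it is centred in both. I'm lowering it.

{"op": "arm_command", "data": {
  "targets": [
    [0,0,-0.04,0,0,0,0],
    [0,0,-0.08,0,0,0,0],
    [0,0,-0.11,0,0,0,0],
    [0,0,-0.14,0,0,0,0],
    [0,0,-0.14,0,0,0,0]
  ]
}}

```text
time: 6.57
ee_pos: [0.5294, -0.1607, 0.2075]
ee_rot: [-0.021, -3.141, -0.0]
wrist_force: [-0.1, -0.6, -3.1]
gripper_width: 0.0238
finger_force: 60.2
```

{"op": "arm_command", "data": {
  "targets": [
    [0,0,-0.02,0,0,0,0],
    [0,0,-0.04,0,0,0,0],
    [0,0,-0.06,0,0,0,0],
    [0,0,-0.06,0,0,0,0]
  ]
}}

```text
time: 6.9
ee_pos: [0.5298, -0.1607, 0.1962]
ee_rot: [0.021, 3.141, 0.0]
wrist_force: [-0.9, -0.3, -3.3]
gripper_width: 0.0237
finger_force: 60.2
```

{"op": "arm_command", "data": {
  "targets": [
    [0,0,-0.02,0,0,0,0],
    [0,0,-0.04,0,0,0,0],
    [0,0,-0.06,0,0,0,0],
    [0,0,-0.06,0,0,0,0]
  ]
}}

```text
time: 7.23
ee_pos: [0.5297, -0.1607, 0.1841]
ee_rot: [0.021, 3.141, 0.0]
wrist_force: [0.1, -0.8, -3.6]
gripper_width: 0.0239
finger_force: 60.2
```

{"op": "arm_command", "data": {
  "targets": [
    [0,0,-0.015,0,0,0,0],
    [0,0,-0.03,0,0,0,0],
    [0,0,-0.04,0,0,0,0],
    [0,0,-0.04,0,0,0,0]
  ]
}}

```text
time: 7.57
ee_pos: [0.5299, -0.1608, 0.1765]
ee_rot: [0.021, 3.141, 0.0]
wrist_force: [-0.2, 0.5, -4.3]
gripper_width: 0.0236
finger_force: 60.2
```

{"op": "arm_command", "data": {
  "targets": [
    [0,0,-0.005,0,0,0,0],
    [0,0,-0.01,0,0,0,0],
    [0,0,-0.01,0,0,0,0]
  ]
}}

```text
time: 7.82
ee_pos: [0.53, -0.1608, 0.1749]
ee_rot: [0.021, 3.14, 0.0]
wrist_force: [-0.0, 0.9, -3.4]
gripper_width: 0.0236
finger_force: 60.3
```

{"op": "arm_command", "data": {
  "targets": [
    [0,0,-0.005,0,0,0,0],
    [0,0,-0.01,0,0,0,0],
    [0,0,-0.01,0,0,0,0]
  ]
}}

```text
time: 8.07
ee_pos: [0.5303, -0.1608, 0.1731]
ee_rot: [0.021, 3.14, 0.0]
wrist_force: [-0.2, 0.7, 0.6]
gripper_width: 0.0237
finger_force: 60.6
```

{"op": "arm_command", "data": {
  "targets": [
    [0,0,-0.005,0,0,0,0],
    [0,0,-0.01,0,0,0,0],
    [0,0,-0.01,0,0,0,0]
  ]
}}

```text
time: 8.32
ee_pos: [0.5302, -0.1608, 0.171]
ee_rot: [0.021, 3.14, 0.0]
wrist_force: [0.7, 1.1, 3.1]
gripper_width: 0.0238
finger_force: 60.8
```

Contact with the anvil felt at a TCP height of about 0.173. I'm backing off 1.5 mm and releasing.

{"op": "arm_command", "data": {
  "targets": [
    [0,0,0.0075,0,0,0,0],
    [0,0,0.0075,0,0,0,0],
    [0,0,0.0075,0,0,0,0.35],
    [0,0,0.0075,0,0,0,0.45],
    [0,0,0.0075,0,0,0,0.55],
    [0,0,0.0075,0,0,0,0.55],
    [0,0,0.0075,0,0,0,0.55],
    [0,0,0.0075,0,0,0,0.55]
  ]
}}

```text
time: 8.98
ee_pos: [0.5301, -0.1608, 0.1724]
ee_rot: [0.021, 3.14, 0.0]
wrist_force: [-0.1, -0.5, 0.0]
gripper_width: 0.0472
finger_force: 0.0
```

{"op": "arm_command", "data": {
  "targets": [
    [0,0,0.05,0,0,0,0.55],
    [0,0,0.15,0,0,0,0.55],
    [0,0,0.3,0,0,0,0.55],
    [0,0,0.3,0,0,0,0.55],
    [0,0,0.3,0,0,0,0.2],
    [0,0,0.3,0,0,0,0],
    [0,0,0.3,0,0,0,0],
    [0,0,0.3,0,0,0,0]
  ]
}}

```text
time: 9.65
ee_pos: [0.5297, -0.1607, 0.2319]
ee_rot: [0.021, 3.141, 0.0]
wrist_force: [0.3, -0.6, -0.8]
gripper_width: 0.0005
finger_force: 0.0
```

Run:
```python
from h import *
o=obs(); print(Ro.from_rotvec(o["ee_rot"]).as_matrix().round(4))
im,d,X,P,p=cam("wrist"); im2,_,X2,_,_=cam("scene")
for n,Y in(("wrist",X),("scene",X2)):
    q=Y[(Y[...,2]>.165)&(Y[...,2]<.19)&(abs(Y[...,0]-.53)<.04)&(abs(Y[...,1]+.16)<.04)]; print(n,len(q),np.median(q,0),cv2.minEnclosingCircle(q[:,:2].astype(np.float32)) if len(q) else 0)
a=im2[200:300,190:290,::-1]
cv2.imwrite("pics/c7.png",np.hstack([cv2.resize(a,(400,400),interpolation=2),cv2.resize(im[:,80:500,::-1],(400,400))]))
```

```text
t 9.65 p [ 0.5297 -0.1607  0.2319] F [ 0.3 -0.6 -0.8] w 0.0005 ff 0.0
[[-9.999e-01  1.350e-02  2.000e-04]
 [ 1.350e-02  9.999e-01  1.000e-04]
 [-2.000e-04  2.000e-04 -1.000e+00]]
wrist 1468 [ 0.52596355 -0.1593012   0.17899859] ((0.5294985175132751, -0.15932370722293854), 0.01309718657284975)
scene 184 [ 0.53312324 -0.16015649  0.18087753] ((0.5291147828102112, -0.15935228765010834), 0.013304485008120537)
```

View pics/c7.png

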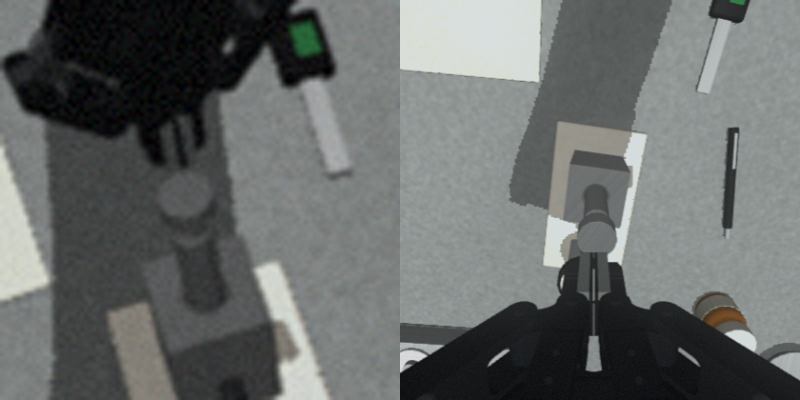

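The punch stands seated, with its head centre at (0.5295, -0.1593, 0.180) as expected, and the closed fingers are above it. I'm pressing down now in small steps.

{"op": "arm_command", "data": {
  "targets": [
    [0,0.006,-0.08,0,0,0,0],
    [0,0.006,-0.13,0,0,0,0],
    [0,0.006,-0.145,0,0,0,0],
    [0,0.006,-0.145,0,0,0,0]
  ]
}}

```text
time: 10.08
ee_pos: [0.5294, -0.1596, 0.2024]
ee_rot: [-0.021, -3.141, -0.0]
wrist_force: [0.1, 1.3, -0.2]
gripper_width: 0.0001
finger_force: 0.0
```

{"op": "arm_command", "data": {
  "targets": [
    [0,0,-0.005,0,0,0,0],
    [0,0,-0.01,0,0,0,0],
    [0,0,-0.015,0,0,0,0],
    [0,0,-0.02,0,0,0,0],
    [0,0,-0.02,0,0,0,0]
  ]
}}

```text
time: 10.5
ee_pos: [0.5301, -0.1596, 0.1995]
ee_rot: [0.021, 3.14, 0.0]
wrist_force: [-0.5, -0.3, -0.2]
gripper_width: 0.0002
finger_force: 0.0
```

{"op": "arm_command", "data": {
  "targets": [
    [0,0,-0.005,0,0,0,0],
    [0,0,-0.01,0,0,0,0],
    [0,0,-0.015,0,0,0,0],
    [0,0,-0.02,0,0,0,0],
    [0,0,-0.02,0,0,0,0]
  ]
}}

```text
time: 10.92
ee_pos: [0.5301, -0.1597, 0.1954]
ee_rot: [0.021, 3.14, 0.0]
wrist_force: [-0.2, 0.2, 2.7]
gripper_width: -0.0001
finger_force: 1.3
```

{"op": "arm_command", "data": {
  "targets": [
    [0,0,-0.005,0,0,0,0],
    [0,0,-0.01,0,0,0,0],
    [0,0,-0.015,0,0,0,0],
    [0,0,-0.015,0,0,0,0]
  ]
}}

```text
time: 11.25
ee_pos: [0.5301, -0.1596, 0.1923]
ee_rot: [0.021, 3.14, 0.0]
wrist_force: [0.3, 0.5, 3.3]
gripper_width: 0.0002
finger_force: 1.9
```

{"op": "arm_command", "data": {
  "targets": [
    [0,0,-0.0025,0,0,0,0],
    [0,0,-0.005,0,0,0,0],
    [0,0,-0.0075,0,0,0,0],
    [0,0,-0.0075,0,0,0,0]
  ]
}}

```text
time: 11.58
ee_pos: [0.5301, -0.1596, 0.1909]
ee_rot: [0.021, 3.14, 0.0]
wrist_force: [0.3, -0.6, 4.0]
gripper_width: -0.0001
finger_force: 2.1
```

{"op": "arm_command", "data": {
  "targets": [
    [0,0,-0.0025,0,0,0,0],
    [0,0,-0.005,0,0,0,0],
    [0,0,-0.0075,0,0,0,0],
    [0,0,-0.0075,0,0,0,0]
  ]
}}

```text
time: 11.92
ee_pos: [0.5301, -0.1596, 0.1894]
ee_rot: [0.021, 3.14, 0.0]
wrist_force: [0.1, -0.0, 3.6]
gripper_width: 0.0003
finger_force: 2.4
```

{"op": "arm_command", "data": {
  "targets": [
    [0,0,-0.0025,0,0,0,0],
    [0,0,-0.005,0,0,0,0],
    [0,0,-0.0075,0,0,0,0],
    [0,0,-0.0075,0,0,0,0]
  ]
}}

```text
time: 12.25
ee_pos: [0.5301, -0.1596, 0.1879]
ee_rot: [0.021, 3.14, 0.0]
wrist_force: [-0.8, 0.2, 4.8]
gripper_width: 0.0
finger_force: 2.6
```

{"op": "arm_command", "data": {
  "targets": [
    [0,0,-0.0025,0,0,0,0],
    [0,0,-0.005,0,0,0,0],
    [0,0,-0.0075,0,0,0,0],
    [0,0,-0.0075,0,0,0,0]
  ]
}}

```text
time: 12.58
ee_pos: [0.5301, -0.1596, 0.1865]
ee_rot: [0.021, 3.14, 0.0]
wrist_force: [0.3, 0.3, 6.4]
gripper_width: 0.0002
finger_force: 2.9
```

{"op": "arm_command", "data": {
  "targets": [
    [0,0,-0.0025,0,0,0,0],
    [0,0,-0.005,0,0,0,0],
    [0,0,-0.005,0,0,0,0]
  ]
}}

```text
time: 12.83
ee_pos: [0.5301, -0.1597, 0.1855]
ee_rot: [0.021, 3.14, 0.0]
wrist_force: [0.2, 0.8, 5.8]
gripper_width: -0.0004
finger_force: 3.1
```

{"op": "arm_command", "data": {
  "targets": [
    [0,0,-0.0025,0,0,0,0],
    [0,0,-0.005,0,0,0,0],
    [0,0,-0.005,0,0,0,0]
  ]
}}

```text
time: 13.08
ee_pos: [0.5303, -0.1597, 0.1847]
ee_rot: [0.021, 3.14, 0.0]
wrist_force: [-0.3, -0.3, 5.7]
gripper_width: 0.0002
finger_force: 3.2
```

{"op": "arm_command", "data": {
  "targets": [
    [0,0,-0.0025,0,0,0,0],
    [0,0,-0.005,0,0,0,0],
    [0,0,-0.005,0,0,0,0]
  ]
}}

```text
time: 13.33
ee_pos: [0.5311, -0.16, 0.1845]
ee_rot: [0.021, 3.138, -0.0]
wrist_force: [-0.0, 0.8, 18.5]
gripper_width: -0.0
finger_force: 9.0
```

Stop found at about 18 N. I'm holding there briefly.

{"op": "arm_command", "data": {
  "targets": [
    [0,0,0,0,0,0,0],
    [0,0,0,0,0,0,0],
    [0,0,0,0,0,0,0]
  ]
}}

```text
time: 13.58
ee_pos: [0.5311, -0.1599, 0.1845]
ee_rot: [0.021, 3.138, -0.0]
wrist_force: [-0.0, 0.4, 17.7]
gripper_width: 0.0001
finger_force: 9.0
```

{"op": "arm_command", "data": {
  "targets": [
    [0,0,0.01,0,0,0,0],
    [0,0,0.02,0,0,0,0],
    [0,0,0.035,0,0,0,0],
    [0,0,0.05,0,0,0,0],
    [0,0,0.065,0,0,0,0],
    [0,0,0.08,0,0,0,0],
    [0,0,0.11,0,0,0,0],
    [0,0,0.2,0,0,0,0],
    [0,0,0.35,0,0,0,0],
    [0,0,0.35,0,0,0,0]
  ]
}}

```text
time: 14.42
ee_pos: [0.5315, -0.1605, 0.2579]
ee_rot: [0.022, 3.135, -0.0]
wrist_force: [1.1, -0.9, 1.2]
gripper_width: 0.0001
finger_force: 0.0
```

Run:
```python
from h import *
o=obs()
im,d,X,P,p=cam("wrist"); im2,_,X2,_,_=cam("scene")
for n,Y in(("wrist",X),("scene",X2)):
    q=Y[(Y[...,2]>.155)&(Y[...,2]<.19)&(abs(Y[...,0]-.53)<.04)&(abs(Y[...,1]+.16)<.04)]; print(n,len(q),np.median(q,0),cv2.minEnclosingCircle(q[:,:2].astype(np.float32)) if len(q) else 0)
k,l,st,c=cv2.connectedComponentsWithStats(((X2[...,2]>.118)&(X2[...,2]<.2)&(X2[...,1]>.1)&(X2[...,1]<.36)&(X2[...,0]>.36)&(X2[...,0]<.55)).astype(np.uint8))
for i in range(1,k):
    if st[i,4]>15: print(st[i],X2[l==i].mean(0).round(4))
```

```text
t 14.42 p [ 0.5315 -0.1605  0.2579] F [ 1.1 -0.9  1.2] w 0.0001 ff 0.0
wrist 1248 [ 0.52711063 -0.15955839  0.17898183] ((0.5296880602836609, -0.15987953543663025), 0.013161136768758297)
scene 193 [ 0.53406184 -0.15960087  0.1806157 ] ((0.5293993949890137, -0.15893405675888062), 0.014026382006704807)
[397 158  10   9  62] [0.4598 0.2828 0.126 ]
[348 163  14  26 210] [0.4503 0.1592 0.1391]
```

The punch head is back at 0.180, the fingers are clear, and the pin and short punch have not moved. I'm handing in.

```bash
python3 -c "
from cell import manip
print(manip.hand_in())"
```

```text
the job is handed in; nothing more can be done
None
```

The punch stands seated and released in the gauge after being pressed onto the hidden stop at about 18 N (roughly 12 mm down), held and let spring back; the other two rods measured unmoved, and the job is handed in, with no verdict returned.

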